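# Stock the table caddy

## Task

Get the table caddy ready for dinner: stand the dark green, square glass oil bottle, the wooden pepper mill, the salt shaker and the flat red spice tin upright in the caddy, each down in the well made for its shape, setting them down rather than dropping them. The green hand-lotion tube and the white-capped herb jar do not belong on the table, so leave them standing where they are.

Things in the scene. Friction and masses are not known exactly. Their poses are not given: they have to be found in the camera images.
- oil_mid (a point): Dark green glass oil bottle with a blank paper label, square body 58 x 58 mm up to 126 mm, shoulder, round neck 28 mm in diameter from 152 to 186 mm above its foot, steel pourer on top, 206 mm tall in all, 0.25 to 0.5 kg; stands upright, loose. Site on its axis, 103 mm above its foot; x and y axes square to its flat sides, z up. Take it by the neck.
- mill_mid (a point): Dark brown wooden pepper mill, round: body 58 mm in diameter at most, rounded head about 48 mm in diameter from 123 to 158 mm above its foot, small finial, 170 mm tall in all, 0.13 to 0.25 kg; upright, loose. Site on its axis, 85 mm above its foot, z up.
- salt_mid (a point): White salt shaker (clear glass full of salt) with a domed light grey cap with holes, round, 44 mm in diameter (cap 34 mm, from about 70 mm up), 90 mm tall, 0.1 kg; upright, loose. Site on its axis, 45 mm above its foot, z up.
- tin_mid (a point): Flat red metal spice tin with bright steel edges and cream and yellow label, 38 mm along its x axis, 62 mm along its y axis, 92 mm tall (flat sides up to 84 mm), 0.13 kg; upright, loose. Site on its axis, 46 mm above its foot, z up.
- well_square (a point): Well: a square well, 74 x 74 mm, for the oil bottle. One of four 87 mm square beech inserts at 88 mm pitch filling a fixed 2 x 2 walnut tray (190 mm, walls 27 mm high), in any of its cells. Site at the centre of the well's floor, 10 mm above the worktop; rim 30 mm above it. x, y along the insert's sides, z up.
- well_mill (a point): Well: a large round well, 74 mm in diameter, for the pepper mill. One of four 87 mm square beech inserts at 88 mm pitch filling a fixed 2 x 2 walnut tray (190 mm, walls 27 mm high), in any of its cells. Site at the centre of the well's floor, 10 mm above the worktop; rim 30 mm above it. x, y along the insert's sides, z up.
- well_salt (a point): Well: a small round well, 56 mm in diameter, for the salt shaker. One of four 87 mm square beech inserts at 88 mm pitch filling a fixed 2 x 2 walnut tray (190 mm, walls 27 mm high), in any of its cells. Site at the centre of the well's floor, 10 mm above the worktop; rim 30 mm above it. x, y along the insert's sides, z up.
- well_tin (a point): Well: an oblong well, 54 mm along x and 78 mm along y, for the spice tin. One of four 87 mm square beech inserts at 88 mm pitch filling a fixed 2 x 2 walnut tray (190 mm, walls 27 mm high), in any of its cells. Site at the centre of the well's floor, 10 mm above the worktop; rim 30 mm above it. x, y along the insert's sides, z up.
- lotion_mid (a point): Bright green tube of hand lotion standing on its cap, 34 mm along x, 56 mm along y, 187 mm tall; loose and easily tipped; a look-alike that stays out. Site half-way up, z up.
- herb_mid (a point): Glass herb jar with white cap and label, round, 47 mm in diameter, 98 mm tall; loose; a look-alike that stays out. Site half-way up, z up.
There are look-alikes about, which are no part of the job. There is more than one size of the part that bears tin_mid; the job needs the larger.

How it is judged:
By the outcome, as a careful person would: the job done as asked, in the order asked, and still so for the second after the job is handed in, with the robot touching nothing.
It also fails if it takes over 120 s, if anything falls off the work surface, if the arm or the gripper's body presses on something with over 40 N, if the wrist force passes 120 N, or if a joint passes its speed limit or range.

## Robot

A 6-joint arm with a two-finger parallel gripper is mounted at the origin on a cart in front of the work surface, level with it; the furniture and walls round the work are solid. World frame = base frame: x ahead of the robot, y to its left, z up, the work surface at z = 0. Lengths are in m, angles in rad, forces in N, time in s.
With the tool pointing down it reaches from about 0.375 to 0.9 m from the base axis. Payload 3.1 kg.
Tool frame: the origin (TCP) lies midway between the tips of the shut fingers; the grasp point (between the pads) lies 19 mm behind it (pinch_z is the distance from the TCP to the grasp point, in m); y points along the fingers, z is the direction in which the jaws open and shut, and the axes are right-handed (so a half turn about y gives the same grasp; the last joint's range is limited). The gripper opens to 87 mm and grips with 3 to 60 N. Pads are 19 mm wide; open, the fingers measure 117 mm over their backs; the gripper's body (75 mm by 190 mm) begins 51 mm behind the grasp point.
Start: joints at [-1.431, 0.527, 1.433, -0, 1.181, -0.178], TCP at [0.195, -0.594, 0.223] pointing down, gripper open.
Joint ranges: [-3.08, 3.08], [-0.75, 2.2], [0.22, 2.44], [-1.43, 4.57], [0, 2.65], [-2.85, 2.85]. Speed limits (rad/s): [2.79, 2.79, 3.14, 3.14, 3.14, 3.14].

## Interface

Orientations are given as a unit quaternion [x, y, z, w].
In Python, from rig import * gives the robot as it stands.
- The arm moves only by the tool drive_tool, never from a script. Its argument "plan" is a list of rows, each a list of 7 numbers: the shift along the tool's x, y, z in mm, then the turn, a rotation vector about the tool's x, y, z in degrees, then the finger opening in mm, from 0 to 87. A call has 1 to 10 rows; each row is the pose to reach, as a shift and turn from the pose commanded when the call began, along the tool's axes at that moment; what a row does not reach only later rows make up. A row lasts 1/10 s, in which the tool goes at most 50 mm and 8.59 degrees, less where a joint would pass 70% of its speed; a pose out of reach is approached as far as the arm can. A call with a gripper value outside its range is refused whole. The fingers move at their own pace and stop on an object; "newtons" is the grip in N (left out, the last holds). Time passes only in rows, so rows that repeat a pose let the fingers close. It gives the time, the measured TCP pose, the force and the opening at its end, in the units of the state.
- get_obs(): the state, without advancing time (a new reading comes with each control period).
- camera(name): name is "side" or "top"; returns the picture (384x512x3 uint8, blue, green, red); there is no depth.
- get_calibration(name): a dict with "fx", "fy", "cx", "cy" (pixels), "origin" and "rotation" of the camera in the world. Camera axes: x right, y down, z forward; pixel columns grow to the right and rows downward; lengths in m; the calibration is good to about 2 mm. A picture is of the moment at which its call begins. get_calibration takes no time and is no camera call.
- hand_in(): hands the job in, once; it reports no verdict.
Trained networks look in the newest picture that a camera, given by its name, has taken for a name from the list of things; names that differ only in an ending like _2 or _b are one class to them, and where a whole thing is asked for, a point or a joint stands for the part that bears it (a point fixed in the world has none). Each returns a list of dicts, best first, with "conf" (0 to 1); they miss things now and then, are a little off and sometimes report something else, mostly with a low value. They report only what shows in the picture. A call takes as long as a camera call. They do not tell look-alikes from the thing itself.
- spot_in(camera, target): "location" ([column, row] in pixels, amid what is visible of it).
- mark_of(camera, target): "location" ([column, row] in pixels: a listed point, or the origin of a listed thing).
The state is a dict: "time": time; "q": joint angles; "joint_velocities": joint speeds; "joint_torque": joint torques, N m; "position": TCP position; "tool_rot": TCP orientation; "ft_force": force on the tool from outside, world axes, zero at the start; "moment": the same for the moment, N m; "grip_width": finger opening in m.
Only numpy, scipy, OpenCV 4.12 (cv2) and the standard library are available. Lean on these libraries where they do the work, as an engineer would, in place of code of your own. Each camera call takes 0.05 s, during which the arm holds its last target. There are 200 camera calls.

## Working session

There is one attempt and no reset: what is moved stays moved. The work goes in short steps, Python scripts to look and compute and a tool call to move; the robot and the scene stay as the last step left them, time stands still between calls to the robot, and variables do not carry over. Pictures are saved under pics/ and viewed, about 12 in all and at most 16, crops included, and the job is handed in when it is done.

Besides the shell and the picture viewer there is one more tool, called after "Call:" as name(argument=value, ...) on one line, values as JSON. drive_tool: Moves the arm, as the interface text tells. Its arguments: {"type":"object","properties":{"plan":{"type":"array","items":{"type":"array","items":{"type":"number"}}},"newtons":{"type":"number"}},"required":["plan"]}

```bash
ls; mkdir -p pics; cat > h.py <<'E'
from rig import *
import numpy as np, cv2
from scipy.spatial.transform import Rotation as R
def proj(cam,P):
    c=get_calibration(cam); M=np.array(c["rotation"]); p=M.T@(np.array(P)-c["origin"])
    return np.array([c["fx"]*p[0]/p[2]+c["cx"], c["fy"]*p[1]/p[2]+c["cy"]])
def ray(cam,uv):
    c=get_calibration(cam); M=np.array(c["rotation"])
    d=M@np.array([(uv[0]-c["cx"])/c["fx"],(uv[1]-c["cy"])/c["fy"],1]); return np.array(c["origin"]),d/np.linalg.norm(d)
def onz(cam,uv,z):
    o,d=ray(cam,uv); return o+d*(z-o[2])/d[2]
def tri(a,b,ca="side",cb="top"):
    o1,d1=ray(ca,a);o2,d2=ray(cb,b)
    s=np.linalg.lstsq(np.c_[d1,-d2],o2-o1,rcond=None)[0]
    p,q=o1+s[0]*d1,o2+s[1]*d2
    return (p+q)/2,np.linalg.norm(p-q)
E
python3 - <<'E'
from h import *
np.set_printoptions(precision=3,suppress=True)
for c in("side","top"):
    cv2.imwrite(f"pics/{c}0.png",camera(c)); k=get_calibration(c); print(c,k)
for n in["oil_mid","mill_mid","salt_mid","tin_mid","well_square","well_mill","well_salt","well_tin","lotion_mid","herb_mid"]:
    for c in("side","top"):
        print(n,c,[(np.round(d["location"]).tolist(),round(d["conf"],2)) for d in mark_of(c,n)[:4]])
print(get_obs())
E
```

```text
pics
side {'fx': 461.68671806870134, 'fy': 461.68671806870134, 'cx': 254.4644300211961, 'cy': 191.28100799966586, 'origin': array([0.252, 0.432, 1.136]), 'rotation': array([-0.292,  0.926, -0.229,  0.073])}
top {'fx': 423.1816707619235, 'fy': 423.1816707619235, 'cx': 262.7671265906607, 'cy': 198.37762694083057, 'origin': array([ 0.392, -0.032,  1.119]), 'rotation': array([ 0.711, -0.698,  0.056, -0.061])}
oil_mid side [([176.0, 287.0], 0.77), ([234.0, 324.0], 0.72), ([360.0, 136.0], 0.15)]
oil_mid top [([134.0, 195.0], 0.57)]
mill_mid side [([360.0, 137.0], 0.79)]
mill_mid top [([387.0, 254.0], 0.77)]
salt_mid side [([235.0, 323.0], 0.76)]
salt_mid top [([145.0, 253.0], 0.75)]
tin_mid side [([254.0, 144.0], 0.78), ([220.0, 153.0], 0.57)]
tin_mid top [([319.0, 166.0], 0.78), ([133.0, 196.0], 0.29)]
well_square side [([237.0, 196.0], 0.92)]
well_square top [([261.0, 184.0], 0.76)]
well_mill side [([252.0, 234.0], 0.94)]
well_mill top [([228.0, 218.0], 0.75)]
well_salt side [([221.0, 222.0], 0.63)]
well_salt top [([231.0, 184.0], 0.75)]
well_tin side [([268.0, 214.0], 0.78)]
well_tin top [([263.0, 214.0], 0.58)]
lotion_mid side [([337.0, 173.0], 0.88)]
lotion_mid top [([330.0, 257.0], 0.72), ([318.0, 164.0], 0.41)]
herb_mid side [([295.0, 164.0], 0.71)]
herb_mid top [([321.0, 213.0], 0.92)]
{'time': 1.1, 'q': array([-1.431,  0.527,  1.433,  0.   ,  1.181, -0.178]), 'joint_velocities': array([ 0.001, -0.001,  0.001,  0.001, -0.   , -0.002]), 'joint_torque': array([  0.001, -44.002, -17.699,   0.063,   0.051,  -0.   ]), 'position': array([ 0.195, -0.594,  0.223]), 'tool_rot': array([ 0.112, -0.698,  0.698, -0.112]), 'ft_force': array([ 0.441,  0.369, -0.035]), 'moment': array([-0.004,  0.006, -0.005]), 'grip_width': 0.08713036159136826}
```

```bash
sed -i 's/M=np.array(c\["rotation"\])/M=R.from_quat(c["rotation"]).as_matrix()/' h.py
python3 - <<'E'
from h import *
np.set_printoptions(precision=4,suppress=True)
for n,a,b in [("oil",(176,287),(134,195)),("mill",(360,137),(387,254)),("salt",(235,323),(145,253)),("tinA",(254,144),(319,166)),("tinB",(220,153),(319,166)),("wsq",(237,196),(261,184)),("wmill",(252,234),(228,218)),("wsalt",(221,222),(231,184)),("wtin",(268,214),(263,214)),("lotion",(337,173),(330,257)),("herb",(295,164),(321,213))]:
    p,e=tri(a,b);print(n,p,round(e,4))
s=cv2.imread("pics/side0.png");t=cv2.imread("pics/top0.png")
cv2.imwrite("pics/side0z.png",cv2.resize(s,None,fx=1.56,fy=1.56,interpolation=cv2.INTER_CUBIC))
cv2.imwrite("pics/top0z.png",cv2.resize(t,None,fx=1.56,fy=1.56,interpolation=cv2.INTER_CUBIC))
E
```

```text
oil [0.5672 0.2911 0.1072] 0.0043
mill [ 0.4332 -0.328   0.0803] 0.004
salt [0.4249 0.2712 0.0447] 0.006
tinA [ 0.6683 -0.1668  0.0372] 0.011
tinB [ 0.737  -0.1596 -0.0754] 0.1013
wsq [ 0.6214 -0.0156  0.0087] 0.0074
wmill [0.5195 0.0653 0.0429] 0.0024
wsalt [ 0.6211  0.0656 -0.0134] 0.0004
wtin [ 0.5343 -0.0248 -0.0095] 0.0104
lotion [ 0.4245 -0.1877  0.0889] 0.0011
herb [ 0.5385 -0.1714  0.0473] 0.0027
```

View pics/side0z.png

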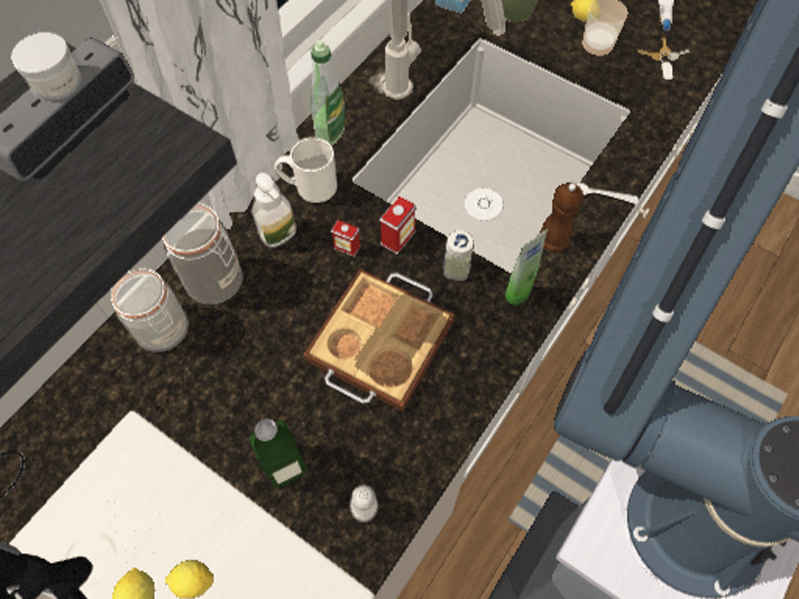

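View pics/top0z.png

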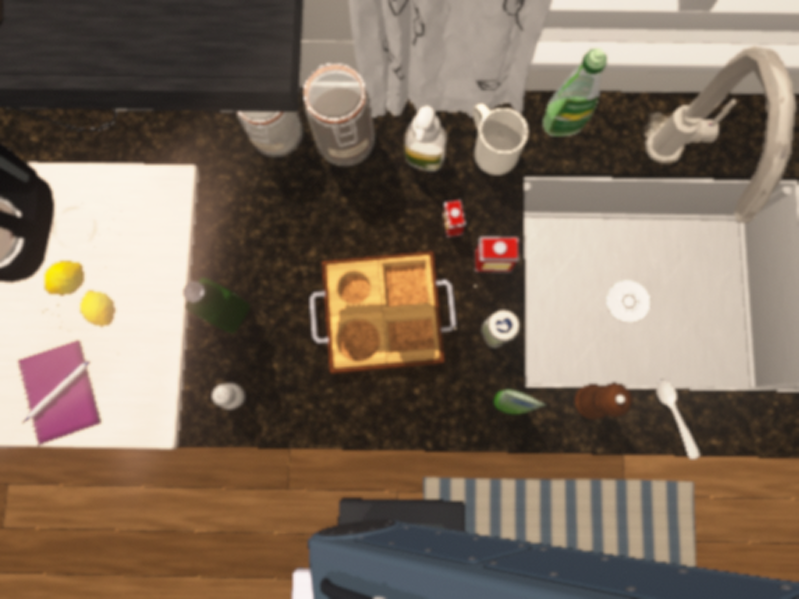

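Side view: the caddy is at about (378,340) zoomed. Two red tins stand behind it, the larger at (398,225), with the herb jar, lotion and mill to the right and the oil and salt to the left. Top view: the wells are salt at back-left, square at back-right, mill at front-left and tin at front-right. The network's second tin detection (220,153) is the small tin. Next I fit models and overlay them.

```bash
cat > ov.py <<'E'
from h import *
def box(sx,sy,z0,z1,p,yaw):
    c,s=np.cos(yaw),np.sin(yaw); o=[]
    q=[(p[0]+c*a-s*b,p[1]+s*a+c*b) for a,b in[(-sx/2,-sy/2),(sx/2,-sy/2),(sx/2,sy/2),(-sx/2,sy/2)]]
    for z in(z0,z1): o.append([(x,y,z) for x,y in q])
    return o
def cyl(ds,p):
    t=np.linspace(0,2*np.pi,24)
    return [[(p[0]+d/2*np.cos(a),p[1]+d/2*np.sin(a),z) for a in t] for d,z in ds]
def draw(img,cam,polys,k,off,col=(255,255,0)):
    for P in polys:
        q=np.array([(proj(cam,x)-off)*k for x in P]).round().astype(np.int32)
        cv2.polylines(img,[q],True,col,1,cv2.LINE_AA)
E
python3 - <<'E'
from ov import *
np.set_printoptions(precision=4,suppress=True)
for n,z,a,b in [("oil",.103,(176,287),(134,195)),("mill",.085,(360,137),(387,254)),("salt",.045,(235,323),(145,253)),("tin",.046,(254,144),(319,166)),("wsq",.01,(237,196),(261,184)),("wmill",.01,(252,234),(228,218)),("wsalt",.01,(221,222),(231,184)),("wtin",.01,(268,214),(263,214))]:
    print(n,onz("side",a,z)[:2],onz("top",b,z)[:2])
# tray top corners from the top view (zoomed px/1.56)
print([onz("top",np.array(p)/1.56,.027)[:2] for p in[(323,260),(433,254),(442,362),(330,371)]])
o=get_obs();print(R.from_quat(o["tool_rot"]).as_matrix())
E
```

```text
oil [0.5706 0.2911] [0.5658 0.2917]
mill [ 0.4305 -0.3252] [ 0.4349 -0.326 ]
salt [0.4219 0.2705] [0.4278 0.272 ]
tin [ 0.6705 -0.161 ] [ 0.6607 -0.1672]
wsq [ 0.6247 -0.0143] [ 0.6176 -0.0167]
wmill [0.5263 0.0539] [0.5246 0.0686]
wsalt [0.6138 0.0731] [0.6162 0.0635]
wtin [ 0.5245 -0.0181] [ 0.5369 -0.0236]
[array([0.6585, 0.1271]), array([ 0.6722, -0.0598]), array([ 0.4886, -0.077 ]), array([0.4704, 0.1078])]
[[-0.9499  0.      0.3125]
 [-0.3125 -0.     -0.9499]
 [-0.     -1.      0.    ]]
```

```bash
cat > show.py <<'E'
from ov import *
import json
def show(S,name):
    out=[]
    for cam,off,wh in(("side",(140,100),(240,240)),("top",(115,130),(300,140))):
        img=cv2.imread(f"pics/{cam}0.png"); k=3 if cam=="side" else 2.6
        c=img[off[1]:off[1]+wh[1],off[0]:off[0]+wh[0]]; c=cv2.resize(c,None,fx=k,fy=k,interpolation=cv2.INTER_CUBIC)
        off=np.array(off)-0
        T=S["tray"]; yaw=T[2]
        draw(c,cam,box(.19,.19,.0,.027,T,yaw),k,off)
        for n,(a,b) in dict(sq=(1,-1),salt=(1,1),mill=(-1,1),tin=(-1,-1)).items():
            cs,sn=np.cos(yaw),np.sin(yaw); p=(T[0]+.044*(a*cs-b*sn),T[1]+.044*(a*sn+b*cs))
            P=box(.074,.074,.04,.04,p,yaw)[:1] if n=="sq" else box(.054,.078,.04,.04,p,yaw)[:1] if n=="tin" else cyl([(.074 if n=="mill" else .056,.04)],p)
            draw(c,cam,P,k,off,(0,0,255))
        draw(c,cam,box(.058,.058,0,.126,S["oil"],S["oil"][2])+cyl([(.028,.152),(.028,.186)],S["oil"]),k,off)
        draw(c,cam,cyl([(.058,0),(.048,.123),(.048,.158)],S["mill"]),k,off)
        draw(c,cam,cyl([(.044,0),(.044,.06),(.034,.07)],S["salt"]),k,off)
        draw(c,cam,box(.038,.062,0,.092,S["tin"],S["tin"][2]),k,off)
        cv2.imwrite(f"pics/{name}_{cam}.png",c)
E
python3 - <<'E'
from show import *
d=np.pi/180
show(dict(tray=(.573,.024,5*d),oil=(.568,.291,20*d),mill=(.433,-.326),salt=(.425,.271),tin=(.666,-.164,0)),"o1")
E
```

```text
(no output)
```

View pics/o1_side.png

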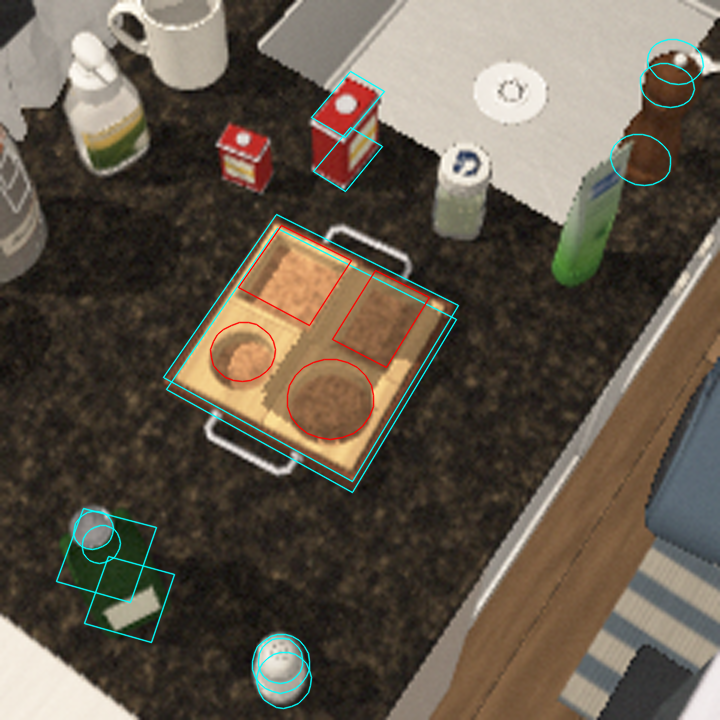

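View pics/o1_top.png

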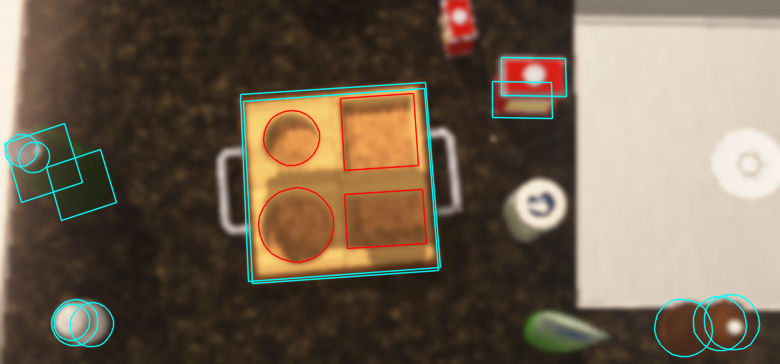

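The overlays agree with both pictures to within a few mm, and the heights are consistent with the text. I'll place the short items first (tin, salt), so the gripper body clears them when the tall ones go in.

```bash
cat > mv.py <<'E'
from h import *
import sys
def rel(*tg):
    """tg: (x,y,z,theta_deg) of the TCP, tool down, jaws along theta -> shift mm, turn deg from now"""
    o=get_obs(); M=R.from_quat(o["tool_rot"]).as_matrix()
    print("t",round(o["time"],2),"pos",o["position"].round(4),"jaw",np.degrees(np.arctan2(M[1,2],M[0,2])).round(1),"w",round(o["grip_width"]*1e3,1),"F",o["ft_force"].round(1),"q",o["q"].round(2))
    for x,y,z,th in tg:
        c,s=np.cos(np.radians(th)),np.sin(np.radians(th))
        T=np.array([[s,0,c],[-c,0,s],[0,-1,0]])
        d=M.T@(np.array([x,y,z])-o["position"])*1e3; r=np.degrees(R.from_matrix(M.T@T).as_rotvec())
        print((x,y,z,th),d.round(1),r.round(1))
if __name__=="__main__": rel(*[tuple(map(float,a.split(","))) for a in sys.argv[1:]])
E
python3 mv.py .195,-.594,.32,-71.8 .665,-.164,.32,0 .665,-.164,.16,0 .665,-.164,.051,0
```

```text
t 1.1 pos [ 0.1953 -0.5937  0.2226] jaw -71.8 w 87.1 F [ 0.4  0.4 -0. ] q [-1.43  0.53  1.43  0.    1.18 -0.18]
(0.195, -0.594, 0.32, -71.8) [  0.4 -97.4   0.2] [-0.  0. -0.]
(0.665, -0.164, 0.32, 0.0) [-580.4  -97.4 -261.4] [ -0.  -71.8  -0. ]
(0.665, -0.164, 0.16, 0.0) [-580.4   62.6 -261.4] [ -0.  -71.8  -0. ]
(0.665, -0.164, 0.051, 0.0) [-580.4  171.6 -261.4] [ -0.  -71.8  -0. ]
```

Call:
drive_tool(plan=[[0,-50,0,0,0,0,80],[0,-97,0,0,0,0,80],[-46,-97,-21,0,-6,0,80],[-91,-97,-41,0,-12,0,80],[-137,-97,-62,0,-18,0,80],[-182,-97,-82,0,-24,0,80],[-228,-97,-103,0,-30,0,80],[-273,-97,-123,0,-36,0,80],[-319,-97,-144,0,-42,0,80],[-364,-97,-164,0,-48,0,80]])

```text
time: 2.1
position: [0.4911, -0.3225, 0.3198]
tool_rot: [0.387, -0.591, 0.592, -0.387]
ft_force: [0.9, -0.8, 0.4]
grip_width: 0.0798
```

```bash
python3 mv.py .665,-.164,.32,0 .665,-.164,.17,0 .665,-.164,.051,0
```

```text
t 2.1 pos [ 0.4911 -0.3225  0.3198] jaw -23.5 w 79.8 F [ 0.9 -0.8  0.4] q [-0.77  0.38  1.4  -0.    1.36 -0.36]
(0.665, -0.164, 0.32, 0.0) [-2.148e+02 -2.000e-01  9.610e+01] [ -0.  -23.5   0. ]
(0.665, -0.164, 0.17, 0.0) [-214.8  149.8   96. ] [ -0.  -23.5   0. ]
(0.665, -0.164, 0.051, 0.0) [-214.9  268.8   96. ] [ -0.  -23.5   0. ]
```

Call:
drive_tool(plan=[[-43,0,19,0,-5,0,80],[-86,0,38,0,-10,0,80],[-129,0,58,0,-15,0,80],[-172,0,77,0,-20,0,80],[-215,0,96,0,-23.5,0,80],[-215,40,96,0,-23.5,0,80],[-215,80,96,0,-23.5,0,80],[-215,120,96,0,-23.5,0,80],[-215,150,96,0,-23.5,0,80],[-215,150,96,0,-23.5,0,80]])

```text
time: 3.1
position: [0.6608, -0.1646, 0.164]
tool_rot: [-0.5, 0.505, -0.497, 0.497]
ft_force: [-0.6, 0.3, -0.2]
grip_width: 0.0801
```

```bash
python3 mv.py .665,-.164,.051,0; python3 - <<'E'
from h import *
o=[]
for c,x,y in(("side",195,80),("top",255,110)):
    i=camera(c); cv2.imwrite(f"pics/{c}1.png",i); o.append(cv2.resize(i[y:y+110,x:x+130],None,fx=3,fy=3,interpolation=cv2.INTER_CUBIC))
s=cv2.imread("pics/side0.png")[255:330,145:235]; t=cv2.imread("pics/top0.png")[165:225,110:170]
g=lambda i,k:(255*(cv2.resize(i,None,fx=k,fy=k,interpolation=cv2.INTER_CUBIC)/255.)**.4).astype(np.uint8)
r2=np.zeros((270,780,3),np.uint8); a=g(s,3.5)[:270]; b=g(t,4.5)[:270]
r2[:a.shape[0],:a.shape[1]]=a; r2[:b.shape[0],390:390+b.shape[1]]=b
cv2.imwrite("pics/c1.png",np.vstack([np.hstack(o)[:330],r2]))
E
```

```text
t 3.1 pos [ 0.6608 -0.1646  0.164 ] jaw -0.3 w 80.1 F [-0.6  0.3 -0.2] q [-0.41  0.67  1.32 -0.    1.16 -0.4 ]
(0.665, -0.164, 0.051, 0.0) [-1.00e-01  1.13e+02  5.40e+00] [ 0.6 -0.3 -0.3]
```

View pics/c1.png

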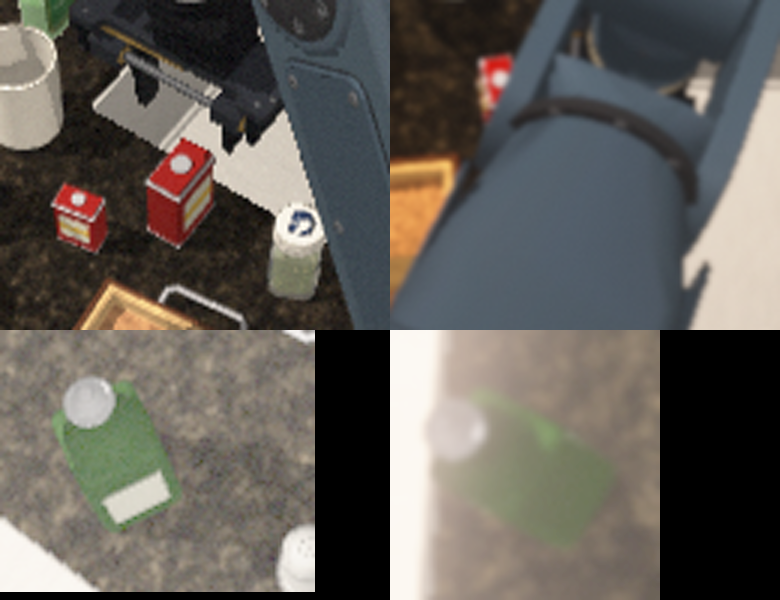

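```bash
python3 - <<'E'
from h import *
for c,a,b,z in(("side",(175,305),(193,296.4),.03),("top",(160,197.2),(151.1,213.4),.0)):
    p,q=onz(c,a,z),onz(c,b,z);d=q-p;print(c,p.round(3),q.round(3),np.linalg.norm(d).round(3),np.degrees(np.arctan2(d[1],d[0])).round(1))
E
```

```text
side [0.567 0.316 0.03 ] [0.545 0.275 0.03 ] 0.047 -118.6
top [0.579 0.254 0.   ] [0.534 0.275 0.   ] 0.049 154.4
```

Call:
drive_tool(plan=[[0,25,5,0,0,0,80],[0,50,5,0,0,0,80],[0,75,5,0,0,0,80],[0,95,5,0,0,0,80],[0,108,5,0,0,0,80],[0,108,5,0,0,0,80],[0,108,5,0,0,0,80]])

```text
time: 3.9
position: [0.6707, -0.1667, 0.0633]
tool_rot: [0.498, -0.5, 0.502, -0.499]
ft_force: [0.9, -0.1, 0.2]
grip_width: 0.0803
```

```bash
python3 mv.py .665,-.164,.051,0 .665,-.164,.2,0
```

```text
t 3.9 pos [ 0.6707 -0.1667  0.0633] jaw -0.3 w 80.3 F [ 0.9 -0.1  0.2] q [-0.4   0.8   1.37  0.    0.97 -0.4 ]
(0.665, -0.164, 0.051, 0.0) [-2.7 12.3 -5.8] [-0.2 -0.3  0.1]
(0.665, -0.164, 0.2, 0.0) [  -2.5 -136.7   -5.4] [-0.2 -0.3  0.1]
```

Call:
drive_tool(plan=[[-2.5,6,-4,0,0,0,80],[-2.5,10,-4,0,0,0,80],[-2.5,10,-4,0,0,0,60],[-2.5,10,-4,0,0,0,45],[-2.5,10,-4,0,0,0,30],[-2.5,10,-4,0,0,0,20],[-2.5,10,-4,0,0,0,20],[-2.5,10,-4,0,0,0,20],[-2.5,10,-4,0,0,0,20]], newtons=20)

```text
time: 4.8
position: [0.6659, -0.1638, 0.0518]
tool_rot: [0.498, -0.501, 0.502, -0.499]
ft_force: [0.3, 0.0, -0.2]
grip_width: 0.0392
```

```bash
python3 mv.py .665,-.164,.2,0
```

```text
t 4.8 pos [ 0.6659 -0.1638  0.0518] jaw -0.3 w 39.2 F [ 0.3  0.  -0.2] q [-0.4   0.81  1.39  0.    0.94 -0.4 ]
(0.665, -0.164, 0.2, 0.0) [   0.3 -148.2   -0.8] [-0.1 -0.3  0. ]
```

Call:
drive_tool(plan=[[0,-15,0,0,0,0,20],[0,-35,0,0,0,0,20],[0,-60,0,0,0,0,20],[0,-85,0,0,0,0,20],[0,-110,0,0,0,0,20],[0,-125,0,0,0,0,20],[0,-130,0,0,0,0,20],[0,-130,0,0,0,0,20]])

```text
time: 5.6
position: [0.6655, -0.1637, 0.1822]
tool_rot: [0.499, -0.501, 0.502, -0.499]
ft_force: [-0.1, 0.4, -0.5]
grip_width: 0.0387
```

```bash
python3 mv.py .532,-.023,.18,5
```

```text
t 5.6 pos [ 0.6655 -0.1637  0.1822] jaw -0.3 w 38.7 F [-0.1  0.4 -0.5] q [-0.4   0.65  1.31 -0.    1.18 -0.4 ]
(0.532, -0.023, 0.18, 5.0) [-140.     2.1 -134.2] [-0.  -5.3  0. ]
```

Call:
drive_tool(plan=[[-14,0,-13,0,-0.5,0,20],[-32,0,-31,0,-1.5,0,20],[-53,0,-51,0,-2.5,0,20],[-75,0,-72,0,-3.5,0,20],[-97,0,-93,0,-4,0,20],[-118,1,-113,0,-5,0,20],[-133,2,-128,0,-5.3,0,20],[-140,2,-134,0,-5.3,0,20],[-140,2,-134,0,-5.3,0,20],[-140,2,-134,0,-5.3,0,20]])

```text
time: 6.6
position: [0.5332, -0.0236, 0.1794]
tool_rot: [-0.521, 0.477, -0.478, 0.521]
ft_force: [-0.0, 0.2, -2.1]
grip_width: 0.0386
```

```bash
python3 mv.py .532,-.023,.063,5; python3 - <<'E'
from ov import *
o=[];yaw=np.radians(5);p=get_obs()["position"]
for c,x,y in(("side",180,150),("top",190,140)):
    i=camera(c); k=4; z=cv2.resize(i[y:y+110,x:x+95],None,fx=k,fy=k,interpolation=cv2.INTER_CUBIC)
    draw(z,c,box(.038,.062,p[2]-.052,p[2]+.04,p,yaw),k,np.array([x,y])); draw(z,c,box(.054,.078,.04,.04,(.532,-.023),yaw)[:1],k,np.array([x,y]),(0,0,255)); o.append(z)
cv2.imwrite("pics/c2.png",np.hstack(o))
E
```

```text
t 6.6 pos [ 0.5332 -0.0236  0.1794] jaw 5.0 w 38.6 F [-0.   0.2 -2.1] q [-0.25  0.46  1.71 -0.    0.97 -0.34]
(0.532, -0.023, 0.063, 5.0) [ -0.8 116.3  -1.2] [-0.1  0.   0. ]
```

View pics/c2.png

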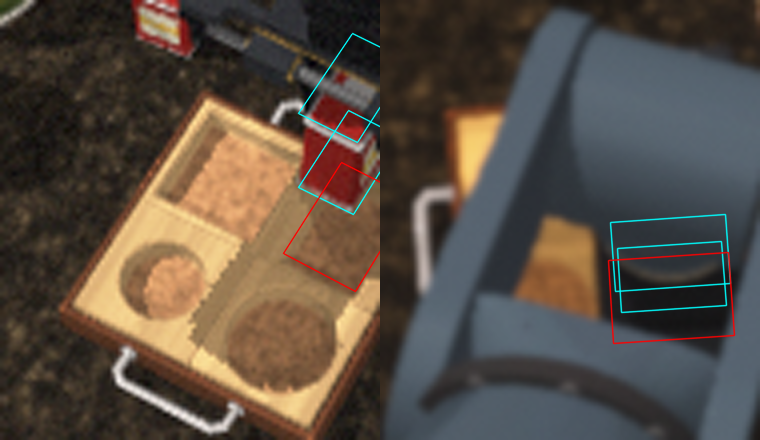

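Side view: the held tin's lower corners (302,185) and (352,212) match the predicted box, centred over the tin well. I'll lower it.

Call:
drive_tool(plan=[[-0.8,20,-1.2,0,0,0,20],[-0.8,45,-1.2,0,0,0,20],[-0.8,70,-1.2,0,0,0,20],[-0.8,88,-1.2,0,0,0,20],[-0.8,98,-1.2,0,0,0,20],[-0.8,104,-1.2,0,0,0,20],[-0.8,109,-1.2,0,0,0,20],[-0.8,112,-1.2,0,0,0,20],[-0.8,114,-1.2,0,0,0,20],[-0.8,114,-1.2,0,0,0,20]])

```text
time: 7.7
position: [0.5311, -0.0223, 0.0658]
tool_rot: [-0.521, 0.477, -0.478, 0.521]
ft_force: [-0.5, 0.5, -1.6]
grip_width: 0.0382
```

```bash
python3 mv.py .532,-.023,.063,5
```

```text
t 7.7 pos [ 0.5311 -0.0223  0.0658] jaw 5.0 w 38.2 F [-0.5  0.5 -1.6] q [-0.25  0.65  1.79  0.    0.7  -0.34]
(0.532, -0.023, 0.063, 5.0) [0.8 2.8 0.8] [-0.  0.  0.]
```

Call:
drive_tool(plan=[[0.5,1,0.5,0,0,0,20],[0.5,2,0.5,0,0,0,20],[0.5,3,0.5,0,0,0,20],[0.5,3,0.5,0,0,0,20],[0.5,3,0.5,0,0,0,20]])

```text
time: 8.2
position: [0.5314, -0.0227, 0.0625]
tool_rot: [0.521, -0.478, 0.478, -0.521]
ft_force: [0.6, 0.2, -2.0]
grip_width: 0.0387
```

```bash
python3 mv.py .532,-.023,.063,5
```

```text
t 8.2 pos [ 0.5314 -0.0227  0.0625] jaw 5.0 w 38.7 F [ 0.6  0.2 -2. ] q [-0.25  0.65  1.79  0.    0.7  -0.34]
(0.532, -0.023, 0.063, 5.0) [ 0.3 -0.5  0.6] [ 0.  0. -0.]
```

Call:
drive_tool(plan=[[0,0.7,0,0,0,0,20],[0,1.4,0,0,0,0,20],[0,2,0,0,0,0,20],[0,2,0,0,0,0,20],[0,2,0,0,0,0,20]])

```text
time: 8.7
position: [0.5325, -0.0228, 0.0611]
tool_rot: [-0.521, 0.477, -0.478, 0.522]
ft_force: [1.3, 0.9, 5.1]
grip_width: 0.0383
```

```bash
python3 mv.py .532,-.023,.063,5
```

```text
t 8.7 pos [ 0.5325 -0.0228  0.0611] jaw 5.0 w 38.3 F [1.3 0.9 5.1] q [-0.25  0.65  1.79  0.    0.69 -0.34]
(0.532, -0.023, 0.063, 5.0) [ 0.1 -1.9 -0.5] [-0.1  0.   0. ]
```

Call:
drive_tool(plan=[[0,0,0,0,0,0,45],[0,0,0,0,0,0,60],[0,0,0,0,0,0,65],[0,0,0,0,0,0,65],[0,-15,0,0,0,0,65],[0,-40,0,0,0,0,65],[0,-80,0,0,0,0,65],[0,-130,0,0,0,0,65],[0,-160,0,0,0,0,65],[0,-160,0,0,0,0,65]])

```text
time: 9.7
position: [0.5342, -0.0234, 0.2251]
tool_rot: [-0.52, 0.474, -0.481, 0.523]
ft_force: [0.2, -0.8, -0.3]
grip_width: 0.0649
```

```bash
python3 mv.py .425,.271,.22,0 .425,.271,.14,0 .425,.271,.041,0
```

```text
t 9.7 pos [ 0.5342 -0.0234  0.2251] jaw 5.0 w 64.9 F [ 0.2 -0.8 -0.3] q [-0.25  0.4   1.66 -0.    1.07 -0.34]
(0.425, 0.271, 0.22, 0.0) [-302.8    3.3  -83.1] [-0.5  5.   0.2]
(0.425, 0.271, 0.14, 0.0) [-303.1   83.3  -83.9] [-0.5  5.   0.2]
(0.425, 0.271, 0.041, 0.0) [-303.5  182.3  -84.8] [-0.5  5.   0.2]
```

Call:
drive_tool(plan=[[-43,0,-12,0,1,0,70],[-86,0,-24,0,2,0,80],[-129,0,-36,0,3,0,80],[-172,0,-48,0,4,0,80],[-215,0,-59,0,5,0,80],[-258,0,-71,0,5,0,80],[-303,10,-83,0,5,0,80],[-303,50,-83,0,5,0,80],[-303,80,-83,0,5,0,80],[-303,80,-83,0,5,0,80]])

```text
time: 10.7
position: [0.4179, 0.2708, 0.1362]
tool_rot: [0.504, -0.501, 0.498, -0.497]
ft_force: [-1.0, 0.6, 0.1]
grip_width: 0.0802
```

```bash
python3 - <<'E'
from ov import *
o=[];p=get_obs()["position"]
for c,x,y in(("side",185,150),("top",100,130)):
    i=camera(c); k=2.3; z=cv2.resize(i[y:y+210,x:x+170],None,fx=k,fy=k,interpolation=cv2.INTER_CUBIC)
    draw(z,c,cyl([(.044,0),(.044,.06),(.034,.07)],(.425,.271)),k,np.array([x,y])); draw(z,c,box(.087,.019,p[2],p[2],p,0)[:1],k,np.array([x,y]),(0,0,255))
    draw(z,c,box(.038,.062,.01,.102,(.532,-.023),np.radians(5)),k,np.array([x,y]));o.append(z)
cv2.imwrite("pics/c3.png",np.hstack(o))
E
python3 mv.py .425,.271,.041,0
```

```text
t 10.8 pos [0.4215 0.2715 0.1397] jaw -0.0 w 80.0 F [ 0.4  0.9 -0.5] q [ 0.35  0.49  1.82 -0.    0.84  0.35]
(0.425, 0.271, 0.041, 0.0) [ 0.4 98.7  3.8] [ 0.2 -0.   0.1]
```

View pics/c3.png

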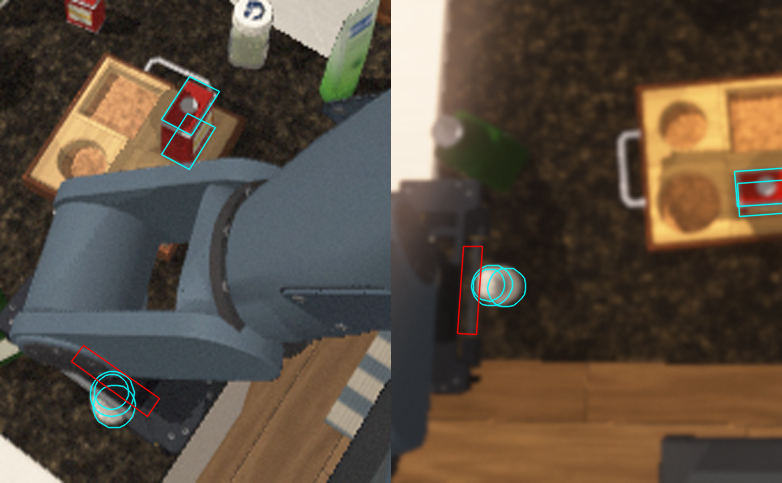

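The tin stands in its well in both views, and the salt cylinder overlay matches at top-crop (490,285). Next I descend and grip.

Call:
drive_tool(plan=[[0,25,1,0,0,0,80],[0,50,1,0,0,0,80],[0,75,1,0,0,0,80],[0,90,1,0,0,0,80],[0,97,1,0,0,0,80],[0,97,1,0,0,0,80],[0,97,1,0,0,0,80]])

```text
time: 11.5
position: [0.4244, 0.272, 0.0446]
tool_rot: [-0.499, 0.5, -0.5, 0.501]
ft_force: [-0.7, 0.2, -0.3]
grip_width: 0.08
```

```bash
python3 mv.py .425,.271,.041,0
```

```text
t 11.5 pos [0.4244 0.272  0.0446] jaw -0.0 w 80.0 F [-0.7  0.2 -0.3] q [0.35 0.66 1.87 0.   0.6  0.35]
(0.425, 0.271, 0.041, 0.0) [1.  3.6 0.6] [-0.1 -0.  -0. ]
```

Call:
drive_tool(plan=[[1,3,0.5,0,0,0,70],[1,3,0.5,0,0,0,55],[1,3,0.5,0,0,0,45],[1,3,0.5,0,0,0,35],[1,3,0.5,0,0,0,25],[1,3,0.5,0,0,0,25],[1,3,0.5,0,0,0,25],[1,3,0.5,0,0,0,25]], newtons=20)

```text
time: 12.3
position: [0.4242, 0.271, 0.0407]
tool_rot: [-0.5, 0.5, -0.5, 0.5]
ft_force: [2.0, 0.5, 0.3]
grip_width: 0.0373
```

```bash
python3 mv.py .425,.271,.18,0
```

```text
t 12.3 pos [0.4242 0.271  0.0407] jaw 0.0 w 37.3 F [2.  0.5 0.3] q [ 0.35  0.67  1.88 -0.    0.59  0.35]
(0.425, 0.271, 0.18, 0.0) [  -0.  -139.3    0.9] [-0.1  0.  -0. ]
```

Call:
drive_tool(plan=[[0,0,0,0,0,0,50],[0,0,0,0,0,0,56],[0,3,0,0,0,0,60],[0,7,0,0,0,0,60],[0,7,0,0,0,0,50],[0,7,0,0,0,0,40],[0,7,0,0,0,0,25],[0,7,0,0,0,0,25],[0,7,0,0,0,0,25],[0,7,0,0,0,0,25]], newtons=20)

```text
time: 13.3
position: [0.4236, 0.2708, 0.0335]
tool_rot: [0.5, -0.5, 0.5, -0.5]
ft_force: [0.7, 0.2, -0.1]
grip_width: 0.0395
```

```bash
python3 mv.py .425,.271,.18,0; python3 - <<'E'
from ov import *
o=[]
for c,x,y in(("side",190,290),("top",105,220)):
    i=camera(c); k=4.5; z=cv2.resize(i[y:y+70,x:x+85],None,fx=k,fy=k,interpolation=cv2.INTER_CUBIC)
    o.append(z)
cv2.imwrite("pics/c4.png",np.hstack(o))
E
```

```text
t 13.3 pos [0.4236 0.2708 0.0335] jaw 0.0 w 39.5 F [ 0.7  0.2 -0.1] q [0.35 0.69 1.88 0.   0.58 0.35]
(0.425, 0.271, 0.18, 0.0) [  -0.2 -146.5    1.3] [0. 0. 0.]
```

View pics/c4.png

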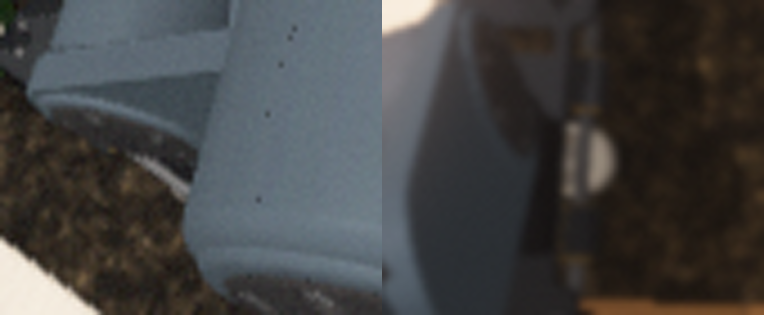

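Call:
drive_tool(plan=[[0,-10,0,0,0,0,25],[0,-25,0,0,0,0,25],[0,-45,0,0,0,0,25],[0,-70,0,0,0,0,25],[0,-95,0,0,0,0,25],[0,-120,0,0,0,0,25],[0,-137,0,0,0,0,25],[0,-147,0,0,0,0,25],[0,-147,0,0,0,0,25]])

```text
time: 14.3
position: [0.4245, 0.2712, 0.1822]
tool_rot: [-0.499, 0.499, -0.5, 0.501]
ft_force: [-0.4, 0.2, -0.8]
grip_width: 0.0394
```

```bash
python3 mv.py .613,.0715,.18,0; python3 - <<'E'
from ov import *
print([(mark_of(c,"salt_mid") if camera(c) is not None else 0)[:2] for c in("side","top")])
E
```

```text
t 14.3 pos [0.4245 0.2712 0.1822] jaw 0.0 w 39.4 F [-0.4  0.2 -0.8] q [0.35 0.42 1.78 0.   0.94 0.35]
(0.613, 0.0715, 0.18, 0.0) [199.7   2.5 188.5] [-0.2  0.  -0.1]
[[], [{'location': [128.3, 254.2], 'conf': 0.71}]]
```

Call:
drive_tool(plan=[[12,0,11,0,0,0,25],[36,0,34,0,0,0,25],[66,0,62,0,0,0,25],[96,0,91,0,0,0,25],[126,0,119,0,0,0,25],[156,0,147,0,0,0,25],[180,0,170,0,0,0,25],[195,2,184,0,0,0,25],[201,2,189.5,0,0,0,25],[201,2,189.5,0,0,0,25]])

```text
time: 15.5
position: [0.6128, 0.0697, 0.1775]
tool_rot: [-0.5, 0.501, -0.5, 0.499]
ft_force: [-0.8, -0.5, -0.8]
grip_width: 0.0394
```

```bash
python3 - <<'E'
from ov import *
print("lifted salt seen", onz("top",(128.3,254.2),.194)[:2].round(4), "tcp .4245 .2712")
o=[];p=get_obs()["position"];yaw=np.radians(5)
for c,x,y in(("side",160,150),("top",190,140)):
    i=camera(c); k=3.3; z=cv2.resize(i[y:y+120,x:x+115],None,fx=k,fy=k,interpolation=cv2.INTER_CUBIC)
    off=np.array([x,y]);draw(z,c,cyl([(.044,p[2]-.0335),(.034,p[2]+.037)],p),k,off); draw(z,c,cyl([(.056,.04)],(.614,.07)),k,off,(0,0,255));o.append(z)
cv2.imwrite("pics/c5.png",np.hstack(o))
E
python3 mv.py .614,.070,.0435,0
```

```text
lifted salt seen [0.4196 0.266 ] tcp .4245 .2712
t 15.6 pos [0.6117 0.0711 0.178 ] jaw 0.1 w 39.4 F [-0.3  0.6 -1.6] q [-0.07  0.57  1.5   0.    1.08 -0.07]
(0.614, 0.07, 0.0435, 0.0) [  1.2 134.5   2.6] [ 0.2  0.1 -0. ]
```

View pics/c5.png

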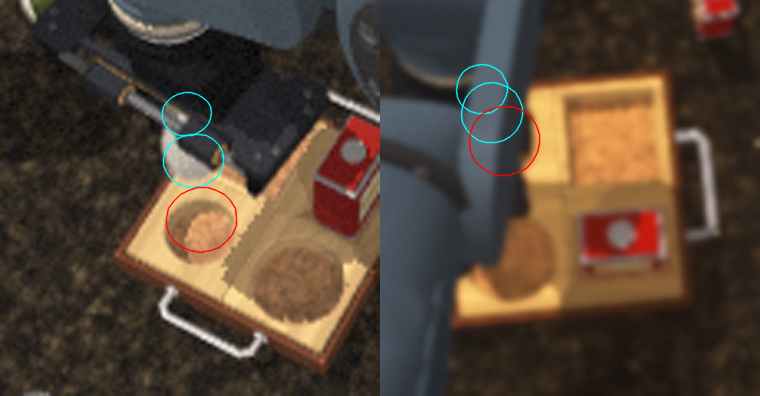

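```bash
python3 - <<'E'
from ov import *
o=[];p=get_obs()["position"];print(p.round(4))
c,x,y="side",195,170; k=7; i=camera(c)
z=cv2.resize(i[y:y+70,x:x+55],None,fx=k,fy=k,interpolation=cv2.INTER_CUBIC); z0=z.copy()
off=np.array([x,y])-.0;draw(z,c,cyl([(.044,p[2]-.0335)],p),k,off); draw(z,c,cyl([(.056,.03)],(.614,.07)),k,off,(0,0,255))
cv2.imwrite("pics/c6.png",np.hstack([z0,z]))
E
```

```text
[0.6117 0.0711 0.178 ]
```

View pics/c6.png

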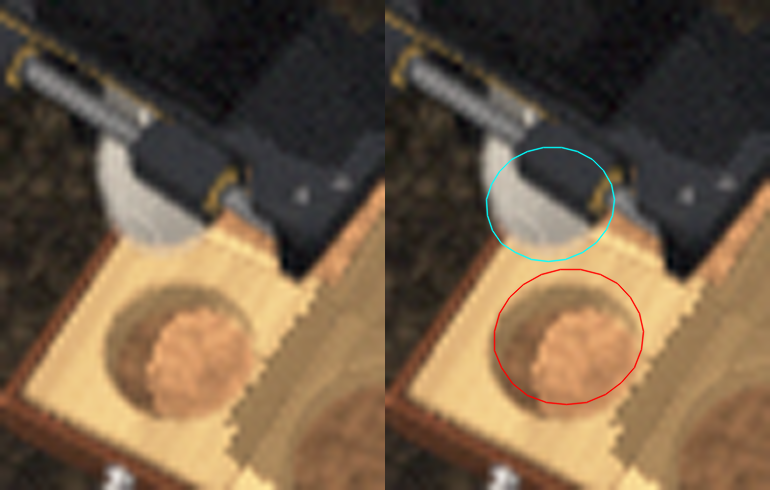

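```bash
python3 - <<'E'
from ov import *
for z in(.03,.04): print(z,onz("side",(195+181/7,170+352/7),z).round(4))
# top view, salt well by dark/edge: fit from pics/top1? use top0 crop
a=onz("top",(115+293/2.6,130+140/2.6),.03);b=onz("top",(115+293/2.6,130+140/2.6),.04);print(a.round(4),b.round(4))
# square well + tin/tray corners in side0: tray outer corners sub-pixel from o1_side (actual), z=.027
for n,q in dict(left=(165,376),bottom=(352,478),right=(455,312),top=(278,222)).items(): print(n,onz("side",np.array([140,100])+np.array(q)/3,.027).round(4))
for s in ((.5,.5),(-.5,.5),(-.5,-.5),(.5,-.5)):
    c,d=np.cos(.0873),np.sin(.0873); print(.573+.19*(s[0]*c-s[1]*d),.024+.19*(s[0]*d+s[1]*c))
i=cv2.imread("pics/side0.png")[160:260,185:300]; cv2.imwrite("pics/c7.png",cv2.resize(i,None,fx=6,fy=6,interpolation=cv2.INTER_CUBIC))
E
```

```text
0.03 [0.6106 0.0758 0.03  ]
0.04 [0.6074 0.079  0.04  ]
[0.6124 0.0705 0.03  ] [0.6104 0.0696 0.04  ]
left [0.6583 0.1251 0.027 ]
bottom [0.4716 0.1082 0.027 ]
right [ 0.4851 -0.072   0.027 ]
top [ 0.6692 -0.0561  0.027 ]
0.6593552490971714 0.12692118806817904
0.4700788119318209 0.1103552490971714
0.48664475090282855 -0.07892118806817905
0.675921188068179 -0.06235524909717139
```

View pics/c7.png

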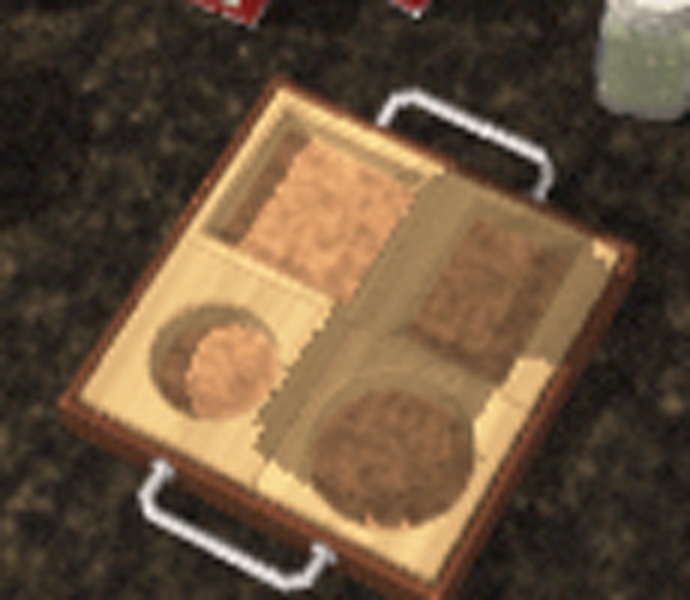

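Call:
drive_tool(plan=[[-2,5,0,0,0,0,25],[-4,20,0,0,0,0,25],[-6,45,0,0,0,0,25],[-6,70,0,0,0,0,25],[-6,88,0,0,0,0,25],[-6,99,0,0,0,0,25],[-6,104,0,0,0,0,25],[-6,104,0,0,0,0,25],[-6,104,0,0,0,0,25]])

```text
time: 16.55
position: [0.614, 0.0761, 0.0754]
tool_rot: [-0.5, 0.499, -0.5, 0.501]
ft_force: [0.3, -0.1, -1.0]
grip_width: 0.039
```

```bash
python3 mv.py .612,.077,.0435,0;python3 - <<'E'
from ov import *
o=[];p=get_obs()["position"]
for c,x,y,k in (("side",195,170,6.5),("top",205,150,6.5)):
    i=camera(c)
    z=cv2.resize(i[y:y+75,x:x+60],None,fx=k,fy=k,interpolation=cv2.INTER_CUBIC)
    o.append(z)
cv2.imwrite("pics/c8.png",np.hstack(o))
E
```

```text
t 16.55 pos [0.614  0.0761 0.0754] jaw 0.0 w 39.0 F [ 0.3 -0.1 -1. ] q [-0.06  0.71  1.56  0.    0.87 -0.06]
(0.612, 0.077, 0.0435, 0.0) [-1.  31.9 -2. ] [-0.1  0.   0. ]
```

View pics/c8.png

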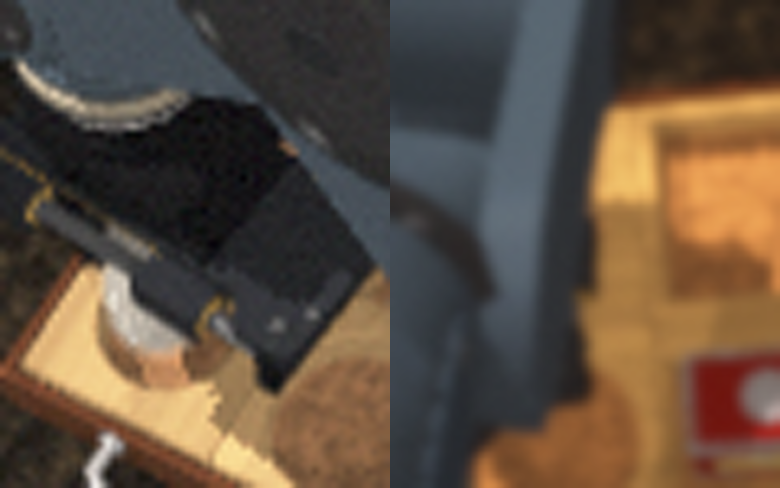

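Call:
drive_tool(plan=[[-2,2,-3,0,0,0,25],[-2,6,-3,0,0,0,25],[-2,10,-3,0,0,0,25],[-2,13,-3,0,0,0,25],[-2,16,-3,0,0,0,25],[-2,18,-3,0,0,0,25],[-2,20,-3,0,0,0,25],[-2,20,-3,0,0,0,25]])

```text
time: 17.45
position: [0.6101, 0.0779, 0.0542]
tool_rot: [0.5, -0.5, 0.5, -0.5]
ft_force: [-0.3, 0.0, -1.1]
grip_width: 0.0394
```

```bash
python3 mv.py .611,.078,.0435,0
```

```text
t 17.45 pos [0.6101 0.0779 0.0542] jaw 0.0 w 39.4 F [-0.3  0.  -1.1] q [-0.05  0.74  1.58 -0.    0.82 -0.05]
(0.611, 0.078, 0.0435, 0.0) [-0.1 10.7  0.9] [ 0.  0. -0.]
```

The foot is at 21 mm, below the rim, with no contact. So it is inside the well.

Call:
drive_tool(plan=[[0,2,0,0,0,0,25],[0,4,0,0,0,0,25],[0,6,0,0,0,0,25],[0,8,0,0,0,0,25],[0,9,0,0,0,0,25],[0,10,0,0,0,0,25],[0,10.5,0,0,0,0,25],[0,10.5,0,0,0,0,25],[0,10.5,0,0,0,0,25]])

```text
time: 18.35
position: [0.6104, 0.0779, 0.0441]
tool_rot: [-0.5, 0.5, -0.5, 0.5]
ft_force: [0.9, -0.2, -1.3]
grip_width: 0.0392
```

```bash
python3 mv.py .611,.078,.0435,0
```

```text
t 18.35 pos [0.6104 0.0779 0.0441] jaw 0.0 w 39.2 F [ 0.9 -0.2 -1.3] q [-0.05  0.75  1.58  0.    0.8  -0.05]
(0.611, 0.078, 0.0435, 0.0) [-0.1  0.6  0.6] [-0.  0. -0.]
```

Call:
drive_tool(plan=[[0,0.7,0,0,0,0,25],[0,1.4,0,0,0,0,25],[0,2,0,0,0,0,25],[0,2,0,0,0,0,25],[0,2,0,0,0,0,25]])

```text
time: 18.85
position: [0.6106, 0.0779, 0.0434]
tool_rot: [-0.5, 0.5, -0.5, 0.5]
ft_force: [-1.3, 0.2, 7.1]
grip_width: 0.0394
```

```bash
python3 mv.py .611,.078,.0435,0
```

```text
t 18.85 pos [0.6106 0.0779 0.0434] jaw 0.0 w 39.4 F [-1.3  0.2  7.1] q [-0.05  0.75  1.58 -0.    0.8  -0.05]
(0.611, 0.078, 0.0435, 0.0) [-0.1 -0.1  0.4] [-0.1  0.   0. ]
```

Contact came at exactly the expected floor height. I release, rise, and take a look.

Call:
drive_tool(plan=[[0,0,0,0,0,0,45],[0,0,0,0,0,0,55],[0,0,0,0,0,0,58],[0,0,0,0,0,0,58],[0,-15,0,0,0,0,58],[0,-40,0,0,0,0,58],[0,-80,0,0,0,0,58],[0,-130,0,0,0,0,58],[0,-180,0,0,0,0,58],[0,-230,0,0,0,0,58]])

```text
time: 19.85
position: [0.6099, 0.078, 0.2751]
tool_rot: [-0.5, 0.5, -0.5, 0.5]
ft_force: [0.3, -0.1, -0.0]
grip_width: 0.0582
```

```bash
python3 mv.py .51,-.25,.32,0 .433,-.326,.32,0
```

```text
t 19.85 pos [0.6099 0.078  0.2751] jaw 0.0 w 58.2 F [ 0.3 -0.1 -0. ] q [-0.05  0.46  1.4   0.    1.28 -0.05]
(0.51, -0.25, 0.32, 0.0) [328.  -44.9 -99.9] [-0.  0.  0.]
(0.433, -0.326, 0.32, 0.0) [ 403.9  -45.  -176.9] [-0.  0.  0.]
```

Call:
drive_tool(plan=[[42,-15,-18,0,0,0,80],[84,-30,-36,0,0,0,80],[126,-45,-54,0,0,0,80],[168,-45,-72,0,0,0,80],[210,-45,-90,0,0,0,80],[252,-45,-108,0,0,0,80],[294,-45,-126,0,0,0,80],[336,-45,-144,0,0,0,80],[378,-45,-165,0,0,0,80],[404,-45,-177,0,0,0,80]])

```text
time: 20.85
position: [0.4317, -0.3288, 0.3181]
tool_rot: [0.5, -0.5, 0.501, -0.499]
ft_force: [1.0, -0.3, 0.1]
grip_width: 0.0799
```

```bash
python3 mv.py .433,-.326,.22,0 .433,-.326,.122,0; python3 - <<'E'
from ov import *
o=[];p=get_obs()["position"]
for c,x,y,w,h,k in (("side",180,120,140,150,2.7),("top",200,120,200,150,2)):
    i=camera(c); cv2.imwrite(f"pics/{c}2.png",i)
    z=cv2.resize(i[y:y+h,x:x+w],None,fx=k,fy=k,interpolation=cv2.INTER_CUBIC);off=np.array([x,y])
    draw(z,c,cyl([(.058,0),(.048,.123),(.048,.158)],(.433,-.326)),k,off);z=z[:300] if c=="top" else z
    o.append(cv2.copyMakeBorder(z,0,405-z.shape[0],0,0,cv2.BORDER_CONSTANT))
cv2.imwrite("pics/c9.png",np.hstack(o))
E
```

```text
t 20.85 pos [ 0.4317 -0.3288  0.3181] jaw -0.1 w 79.9 F [ 1.  -0.3  0.1] q [-0.86  0.31  1.52 -0.    1.31 -0.85]
(0.433, -0.326, 0.22, 0.0) [-3.  98.1  1.3] [-0.  -0.1  0.1]
(0.433, -0.326, 0.122, 0.0) [ -3.2 196.1   1.3] [-0.  -0.1  0.1]
```

View pics/c9.png

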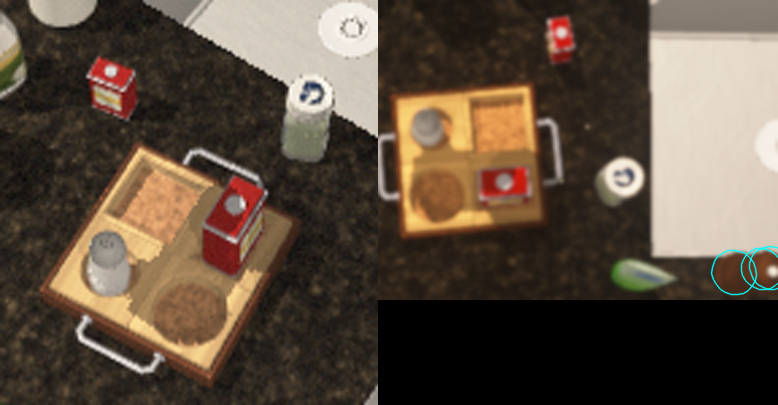

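Both short items stand in their wells: tin at side-crop (235,225), salt at (108,265). Now the mill.

```bash
python3 - <<'E'
from h import *
a,b=(367.7,120),(397.7,255.8)
print(tri(a,b),onz("side",a,.165),onz("top",b,.165))
# lower mill mask centroid in latest top picture (brown blob)
i=cv2.imread("pics/top2.png");print([d for d in mark_of("top","mill_mid")][:1],[d for d in spot_in("top","mill_mid")][:1])
E
```

```text
(array([ 0.42767321, -0.32832635,  0.16125352]), np.float64(0.001173137400886711)) [ 0.42644581 -0.32559356  0.165     ] [ 0.42809177 -0.32698856  0.165     ]
[{'location': [388.4, 256.3], 'conf': 0.95}] [{'location': [388.7, 252.3], 'conf': 0.63}]
```

Call:
drive_tool(plan=[[-1,30,1,0,0,0,80],[-1,65,1,0,0,0,80],[-1,90,1,0,0,0,80],[-1,98,1,0,0,0,80],[-1,98,1,0,0,0,80]])

```text
time: 21.55
position: [0.4345, -0.3236, 0.2185]
tool_rot: [-0.5, 0.5, -0.499, 0.501]
ft_force: [0.3, 0.0, -0.0]
grip_width: 0.08
```

```bash
python3 mv.py .433,-.326,.122,0 .433,-.328,.122,0
```

```text
t 21.55 pos [ 0.4345 -0.3236  0.2185] jaw 0.1 w 80.0 F [ 0.3  0.  -0. ] q [-0.85  0.42  1.64  0.    1.08 -0.85]
(0.433, -0.326, 0.122, 0.0) [ 2.6 96.5 -1.4] [ 0.1  0.1 -0.1]
(0.433, -0.328, 0.122, 0.0) [ 4.6 96.5 -1.4] [ 0.1  0.1 -0.1]
```

Call:
drive_tool(plan=[[2,10,-3,0,0,0,80],[3.5,35,-4,0,0,0,80],[3.5,60,-4,0,0,0,80],[3.5,80,-4,0,0,0,80],[3.5,93,-4,0,0,0,80],[3.5,97,-4,0,0,0,80],[3.5,97,-4,0,0,0,80]])

```text
time: 22.25
position: [0.4307, -0.329, 0.1224]
tool_rot: [0.5, -0.5, 0.5, -0.5]
ft_force: [0.4, 0.7, 1.1]
grip_width: 0.0798
```

Call:
drive_tool(plan=[[0,0,0,0,0,0,70],[0,0,0,0,0,0,60],[0,0,0,0,0,0,52],[0,0,0,0,0,0,45],[0,0,0,0,0,0,35],[0,0,0,0,0,0,35],[0,0,0,0,0,0,35],[0,0,0,0,0,0,35]], newtons=25)

```text
time: 23.05
position: [0.4304, -0.3287, 0.1223]
tool_rot: [0.5, -0.5, 0.5, -0.5]
ft_force: [-1.9, -0.3, 3.7]
grip_width: 0.0469
```

```bash
python3 mv.py .43,-.327,.122,0; python3 - <<'E'
from h import *
i=camera("top"); z=cv2.resize(i[225:275,360:425],None,fx=6,fy=6,interpolation=cv2.INTER_CUBIC)
j=camera("side"); y=cv2.resize(j[100:150,330:395],None,fx=6,fy=6,interpolation=cv2.INTER_CUBIC)
cv2.imwrite("pics/c10.png",np.hstack([z,y]))
E
```

```text
t 23.05 pos [ 0.4304 -0.3287  0.1223] jaw 0.0 w 46.9 F [-1.9 -0.3  3.7] q [-0.86  0.56  1.74 -0.    0.85 -0.86]
(0.43, -0.327, 0.122, 0.0) [-1.7  0.3 -0.4] [-0.  0.  0.]
```

Call:
drive_tool(plan=[[0,-8,0,0,0,0,35],[0,-22,0,0,0,0,35],[0,-42,0,0,0,0,35],[0,-67,0,0,0,0,35],[0,-97,0,0,0,0,35],[0,-127,0,0,0,0,35],[0,-157,0,0,0,0,35],[0,-187,0,0,0,0,35],[0,-212,0,0,0,0,35],[0,-225,0,0,0,0,35]])

```text
time: 24.15
position: [0.4308, -0.329, 0.3496]
tool_rot: [0.5, -0.499, 0.501, -0.5]
ft_force: [-0.1, -0.7, -1.4]
grip_width: 0.0472
```

```bash
python3 mv.py .524,.066,.35,0
```

```text
t 24.15 pos [ 0.4308 -0.329   0.3496] jaw 0.0 w 47.2 F [-0.1 -0.7 -1.4] q [-0.86  0.28  1.47  0.    1.38 -0.86]
(0.524, 0.066, 0.35, 0.0) [-394.9   -1.2   93.3] [-0.1  0.   0.1]
```

Call:
drive_tool(plan=[[-12,0,3,0,0,0,35],[-34,0,8,0,0,0,35],[-64,0,15,0,0,0,35],[-99,0,23,0,0,0,35],[-134,0,32,0,0,0,35],[-169,0,40,0,0,0,35],[-204,0,48,0,0,0,35],[-239,0,56,0,0,0,35],[-274,0,65,0,0,0,35],[-300,0,71,0,0,0,35]])

```text
time: 25.15
position: [0.5002, -0.0252, 0.3455]
tool_rot: [-0.501, 0.501, -0.498, 0.5]
ft_force: [-0.9, 0.8, -1.4]
grip_width: 0.0473
```

Call:
drive_tool(plan=[[-25,0,6,0,0,0,35],[-50,0,12,0,0,0,35],[-75,0,17,0,0,0,35],[-90,10,21,0,0,0,35],[-95,30,22,0,0,0,35],[-95,60,22,0,0,0,35],[-95,90,22,0,0,0,35],[-95,110,22,0,0,0,35],[-95,120,22,0,0,0,35],[-95,120,22,0,0,0,35]])

```text
time: 26.15
position: [0.5214, 0.067, 0.225]
tool_rot: [-0.501, 0.501, -0.498, 0.499]
ft_force: [0.4, -0.0, -1.3]
grip_width: 0.0472
```

```bash
python3 mv.py .524,.066,.133,0; python3 - <<'E'
from ov import *
o=[];p=get_obs()["position"]
for c,x,y in (("side",190,160),("top",185,160)):
    i=camera(c);k=4.5
    z=cv2.resize(i[y:y+100,x:x+85],None,fx=k,fy=k,interpolation=cv2.INTER_CUBIC);off=np.array([x,y])
    draw(z,c,cyl([(.058,p[2]-.122)],p),k,off);draw(z,c,cyl([(.074,.03)],(.524,.066)),k,off,(0,0,255))
    o.append(z)
cv2.imwrite("pics/c11.png",np.hstack(o))
E
```

```text
t 26.15 pos [0.5214 0.067  0.225 ] jaw 0.0 w 47.2 F [ 0.4 -0.  -1.3] q [-0.09  0.39  1.67  0.    1.08 -0.09]
(0.524, 0.066, 0.133, 0.0) [ 1.1 92.   3.1] [ 0.3  0.  -0. ]
```

View pics/c11.png

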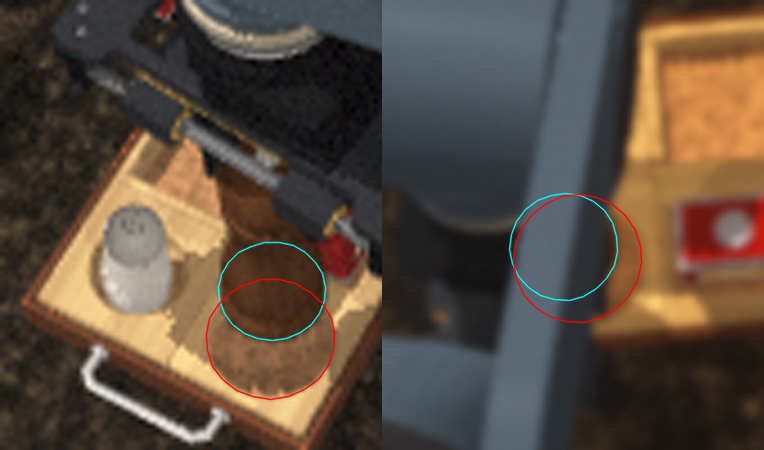

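Call:
drive_tool(plan=[[-1,10,0,0,0,0,35],[-2,25,0,0,0,0,35],[-2,42,0,0,0,0,35],[-2,56,0,0,0,0,35],[-2,66,0,0,0,0,35],[-2,72,0,0,0,0,35],[-2,77,0,0,0,0,35],[-2,81,0,0,0,0,35],[-2,83,0,0,0,0,35],[-2,83,0,0,0,0,35]])

```text
time: 27.25
position: [0.5234, 0.0684, 0.1441]
tool_rot: [-0.5, 0.5, -0.5, 0.5]
ft_force: [-0.1, -0.1, -1.6]
grip_width: 0.0471
```

```bash
python3 mv.py .523,.0685,.133,0
```

```text
t 27.25 pos [0.5234 0.0684 0.1441] jaw 0.0 w 47.1 F [-0.1 -0.1 -1.6] q [-0.08  0.51  1.75  0.    0.88 -0.08]
(0.523, 0.0685, 0.133, 0.0) [-0.1 11.1 -0.4] [-0.  0. -0.]
```

No contact with the foot at about 22 mm, so the mill is inside its well.

Call:
drive_tool(plan=[[0,3,0,0,0,0,35],[0,6,0,0,0,0,35],[0,8,0,0,0,0,35],[0,9.5,0,0,0,0,35],[0,10.5,0,0,0,0,35],[0,11.5,0,0,0,0,35],[0,12,0,0,0,0,35],[0,12,0,0,0,0,35]])

```text
time: 28.05
position: [0.5234, 0.0684, 0.1323]
tool_rot: [-0.5, 0.5, -0.5, 0.5]
ft_force: [0.2, -0.8, 1.6]
grip_width: 0.0472
```

```bash
python3 mv.py .523,.0685,.133,0
```

```text
t 28.05 pos [0.5234 0.0684 0.1323] jaw 0.0 w 47.2 F [ 0.2 -0.8  1.6] q [-0.08  0.53  1.76  0.    0.85 -0.08]
(0.523, 0.0685, 0.133, 0.0) [-0.1 -0.7 -0.4] [-0.  0. -0.]
```

Call:
drive_tool(plan=[[0,0,0,0,0,0,52],[0,0,0,0,0,0,60],[0,0,0,0,0,0,65],[0,0,0,0,0,0,68],[0,-12,0,0,0,0,68],[0,-35,0,0,0,0,68],[0,-70,0,0,0,0,68],[0,-115,0,0,0,0,68],[0,-160,0,0,0,0,68],[0,-180,0,0,0,0,68]])

```text
time: 29.05
position: [0.5253, 0.0683, 0.3176]
tool_rot: [0.498, -0.498, 0.502, -0.502]
ft_force: [0.5, 0.0, -0.3]
grip_width: 0.0681
```

```bash
python3 - <<'E'
from h import *
np.set_printoptions(precision=4,suppress=True)
# steel pourer (grey cap) of oil bottle, z~.206 : fit in side0 (o1_side px) and top0
a=np.array([140,100])+np.array((93,529))/3
b=np.array([110,165])+np.array([(457-390),(430-330)])/4.5
print(tri(a,b),onz("side",a,.2),onz("top",b,.2))
for t in("side","top"):
    camera(t); print(t,mark_of(t,"oil_mid")[:2])
E
python3 mv.py .567,.289,.29,-27 .567,.289,.29,63
```

```text
(array([0.5706, 0.2895, 0.1788]), np.float64(0.0004780859709821289)) [0.5638 0.2928 0.2   ] [0.5663 0.2822 0.2   ]
side [{'location': [174.7, 286.5], 'conf': 0.75}]
top []
t 29.25 pos [0.5229 0.0684 0.3124] jaw 0.0 w 68.1 F [-0.4 -0.3 -1.1] q [-0.08  0.3   1.56 -0.    1.29 -0.08]
(0.567, 0.289, 0.29, -27.0) [-220.6   22.4   44.2] [-0. 27. -0.]
(0.567, 0.289, 0.29, 63.0) [-220.6   22.4   44.2] [ -0. -63.   0.]
```

Call:
drive_tool(plan=[[-32,3,7,0,4,0,68],[-64,6,14,0,8,0,68],[-96,9,21,0,12,0,68],[-128,12,28,0,16,0,68],[-160,16,34,0,20,0,68],[-192,20,40,0,24,0,68],[-221,24,44,0,27,0,68],[-221,35,44,0,27,0,68],[-221,45,44,0,27,0,68],[-221,45,44,0,27,0,68]])

```text
time: 30.25
position: [0.5652, 0.2879, 0.2635]
tool_rot: [-0.372, 0.603, -0.602, 0.367]
ft_force: [0.1, -0.8, -0.1]
grip_width: 0.068
```

```bash
python3 mv.py .567,.289,.153,-27; python3 - <<'E'
from ov import *
o=[];p=get_obs()["position"]
for c,x,y in (("side",140,240),("top",85,150)):
    i=camera(c);k=4.5
    z=cv2.resize(i[y:y+100,x:x+85],None,fx=k,fy=k,interpolation=cv2.INTER_CUBIC);off=np.array([x,y])
    draw(z,c,box(.068,.019,p[2],p[2],p,np.radians(-27))[:1],k,off,(0,0,255));draw(z,c,box(.058,.058,0,.126,(.567,.289),np.radians(-27))+cyl([(.028,.186),(.028,.152)],(.567,.289)),k,off)
    o.append(z)
cv2.imwrite("pics/c12.png",np.hstack(o))
E
```

```text
t 30.25 pos [0.5652 0.2879 0.2635] jaw -27.0 w 68.0 F [ 0.1 -0.8 -0.1] q [ 0.3   0.5   1.35 -0.    1.29  0.77]
(0.567, 0.289, 0.153, -27.0) [ -2.5 110.5   1.7] [ 0.3 -0.   0.3]
```

View pics/c12.png

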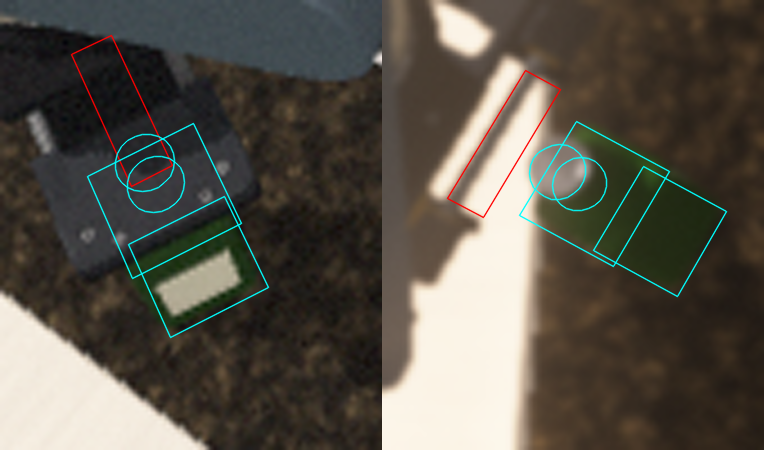

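The neck and body overlays fit in both views and the yaw of -27° looks right. I'll descend and grip the neck.

Call:
drive_tool(plan=[[0,15,1,0,0,0,68],[0,40,1,0,0,0,68],[0,65,1,0,0,0,68],[0,88,1,0,0,0,68],[0,102,1,0,0,0,68],[0,110,1,0,0,0,68],[0,112,1,0,0,0,68],[0,112,1,0,0,0,68]])

```text
time: 31.15
position: [0.5688, 0.2889, 0.1557]
tool_rot: [0.369, -0.603, 0.603, -0.37]
ft_force: [-0.2, -0.5, 0.1]
grip_width: 0.0679
```

```bash
python3 mv.py .567,.288,.153,-27
```

```text
t 31.15 pos [0.5688 0.2889 0.1557] jaw -27.0 w 67.9 F [-0.2 -0.5  0.1] q [ 0.3   0.62  1.46 -0.    1.06  0.77]
(0.567, 0.288, 0.153, -27.0) [ 1.6  2.7 -1.2] [-0.1 -0.  -0.1]
```

Call:
drive_tool(plan=[[1.5,2.5,-1,0,0,0,60],[1.5,2.5,-1,0,0,0,45],[1.5,2.5,-1,0,0,0,35],[1.5,2.5,-1,0,0,0,28],[1.5,2.5,-1,0,0,0,15],[1.5,2.5,-1,0,0,0,15],[1.5,2.5,-1,0,0,0,15],[1.5,2.5,-1,0,0,0,15],[1.5,2.5,-1,0,0,0,15]], newtons=35)

```text
time: 32.05
position: [0.567, 0.288, 0.1527]
tool_rot: [0.369, -0.603, 0.603, -0.37]
ft_force: [1.1, -0.3, -0.2]
grip_width: 0.0283
```

```bash
python3 mv.py .567,.288,.153,-27
```

```text
t 32.05 pos [0.567  0.288  0.1527] jaw -27.0 w 28.3 F [ 1.1 -0.3 -0.2] q [ 0.29  0.62  1.47 -0.    1.05  0.77]
(0.567, 0.288, 0.153, -27.0) [ 0.  -0.3  0. ] [-0.  0. -0.]
```

Call:
drive_tool(plan=[[0,-6,0,0,0,0,15],[0,-18,0,0,0,0,15],[0,-35,0,0,0,0,15],[0,-57,0,0,0,0,15],[0,-82,0,0,0,0,15],[0,-110,0,0,0,0,15],[0,-138,0,0,0,0,15],[0,-165,0,0,0,0,15],[0,-188,0,0,0,0,15],[0,-200,0,0,0,0,15]])

```text
time: 33.05
position: [0.5669, 0.2883, 0.3556]
tool_rot: [0.368, -0.603, 0.603, -0.371]
ft_force: [0.8, -0.2, -3.9]
grip_width: 0.0282
```

```bash
python3 mv.py .620,-.014,.353,5
```

```text
t 33.05 pos [0.5669 0.2883 0.3556] jaw -27.0 w 28.2 F [ 0.8 -0.2 -3.9] q [0.3  0.43 1.23 0.   1.48 0.77]
(0.62, -0.014, 0.353, 5.0) [245.3   2.4 184.5] [ -0.2 -32.   -0.1]
```

Call:
drive_tool(plan=[[8,0,6,0,-1,0,15],[22,0,17,0,-3,0,15],[42,0,32,0,-6,0,15],[66,0,50,0,-9,0,15],[92,0,69,0,-12,0,15],[118,0,89,0,-16,0,15],[144,0,108,0,-19,0,15],[170,0,128,0,-22,0,15],[194,0,146,0,-25,0,15],[214,0,161,0,-28,0,15]])

```text
time: 34.05
position: [0.6124, 0.0226, 0.3519]
tool_rot: [0.505, -0.496, 0.495, -0.504]
ft_force: [1.6, -0.2, -3.5]
grip_width: 0.0281
```

```bash
python3 mv.py .620,-.014,.353,5 .620,-.014,.28,5
```

```text
t 34.05 pos [0.6124 0.0226 0.3519] jaw 1.1 w 28.1 F [ 1.6 -0.2 -3.5] q [-0.15  0.4   1.29 -0.    1.46 -0.16]
(0.62, -0.014, 0.353, 5.0) [36.7 -1.1  6.9] [ 0.1 -3.9 -0. ]
(0.62, -0.014, 0.28, 5.0) [36.7 71.9  7.1] [ 0.1 -3.9 -0. ]
```

Call:
drive_tool(plan=[[16,0,3,0,-2,0,15],[29,0,5,0,-3,0,15],[36,5,7,0,-4,0,15],[37,20,7,0,-4,0,15],[37,42,7,0,-4,0,15],[37,68,7,0,-4,0,15],[37,95,7,0,-4,0,15],[37,118,7,0,-4,0,15],[37,132,7,0,-4,0,15],[37,138,7,0,-4,0,15]])

```text
time: 35.05
position: [0.6188, -0.0117, 0.212]
tool_rot: [0.522, -0.479, 0.476, -0.521]
ft_force: [0.6, -0.4, -3.1]
grip_width: 0.0282
```

Call:
drive_tool(plan=[[0,5,0,0,0,0,15],[0,10,0,0,0,0,15],[0,10,0,0,0,0,15],[0,10,0,0,0,0,15]])

```text
time: 35.45
position: [0.6209, -0.0126, 0.2052]
tool_rot: [-0.521, 0.477, -0.478, 0.522]
ft_force: [0.1, -0.4, -3.2]
grip_width: 0.028
```

```bash
python3 mv.py .620,-.014,.163,5; python3 - <<'E'
from ov import *
o=[];p=get_obs()["position"];w=(.620,-.014);f=p[2]-.153;yaw=np.radians(5)
for c,x,y in (("side",195,150),("top",215,140)):
    i=camera(c);k=4.5
    z=cv2.resize(i[y:y+100,x:x+85],None,fx=k,fy=k,interpolation=cv2.INTER_CUBIC);off=np.array([x,y])
    z=(255*(z/255.)**.6).astype(np.uint8)
    draw(z,c,box(.058,.058,f,f,p,yaw)[:1],k,off);draw(z,c,box(.074,.074,.03,.03,w,yaw)[:1],k,off,(0,0,255))
    o.append(z)
cv2.imwrite("pics/c13.png",np.hstack(o))
E
```

```text
t 35.45 pos [ 0.6209 -0.0126  0.2052] jaw 5.0 w 28.0 F [ 0.1 -0.4 -3.2] q [-0.2   0.54  1.46  0.    1.14 -0.29]
(0.62, -0.014, 0.163, 5.0) [ 1.3 42.2 -1.1] [-0.1  0.   0. ]
```

View pics/c13.png

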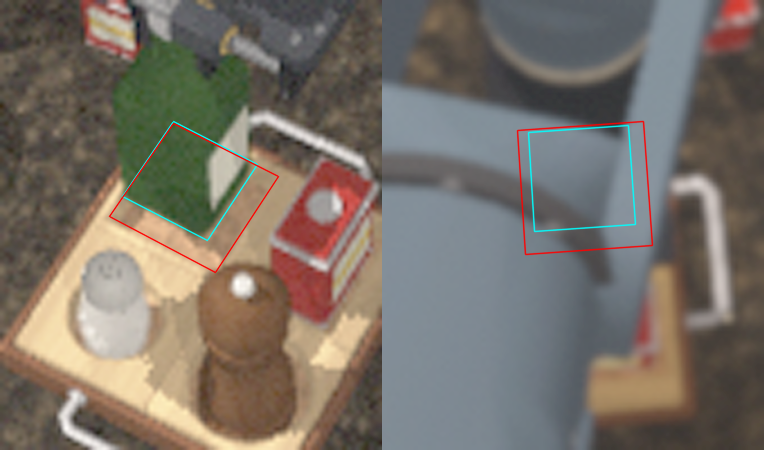

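The foot lies about 2 px up-image of prediction, as with the other items. I shift slightly (+y, -x) and lower to just below the rim, checking force. That was picture 16, my last.

Call:
drive_tool(plan=[[-2,2,-3,0,0,0,15],[-2,8,-3,0,0,0,15],[-2,14,-3,0,0,0,15],[-2,19,-3,0,0,0,15],[-2,23,-3,0,0,0,15],[-2,26,-3,0,0,0,15],[-2,28,-3,0,0,0,15],[-2,30,-3,0,0,0,15],[-2,30,-3,0,0,0,15]])

```text
time: 36.45
position: [0.6173, -0.0109, 0.1743]
tool_rot: [0.521, -0.478, 0.478, -0.521]
ft_force: [-0.8, 0.3, -2.5]
grip_width: 0.0281
```

```bash
python3 mv.py .6175,-.0105,.163,5
```

```text
t 36.45 pos [ 0.6173 -0.0109  0.1743] jaw 5.0 w 28.1 F [-0.8  0.3 -2.5] q [-0.2   0.57  1.5   0.    1.07 -0.29]
(0.6175, -0.0105, 0.163, 5.0) [-0.3 11.3  0.2] [ 0.  0. -0.]
```

Foot at 21.5 mm, below the rim, with no contact. I continue to the floor.

Call:
drive_tool(plan=[[0,3,0,0,0,0,15],[0,6,0,0,0,0,15],[0,8,0,0,0,0,15],[0,9.5,0,0,0,0,15],[0,10.5,0,0,0,0,15],[0,11.5,0,0,0,0,15],[0,12,0,0,0,0,15],[0,12,0,0,0,0,15]])

```text
time: 37.25
position: [0.6175, -0.0109, 0.1626]
tool_rot: [-0.521, 0.478, -0.478, 0.521]
ft_force: [0.2, 0.6, -3.5]
grip_width: 0.0283
```

```bash
python3 mv.py .6175,-.0105,.163,5
```

```text
t 37.25 pos [ 0.6175 -0.0109  0.1626] jaw 5.0 w 28.3 F [ 0.2  0.6 -3.5] q [-0.2   0.59  1.51 -0.    1.04 -0.29]
(0.6175, -0.0105, 0.163, 5.0) [-0.4 -0.4  0. ] [-0.  0.  0.]
```

Call:
drive_tool(plan=[[0,0.5,0,0,0,0,15],[0,1,0,0,0,0,15],[0,1.5,0,0,0,0,15],[0,1.5,0,0,0,0,15],[0,1.5,0,0,0,0,15]])

```text
time: 37.75
position: [0.6184, -0.011, 0.1624]
tool_rot: [-0.521, 0.477, -0.479, 0.522]
ft_force: [-0.3, 0.4, 5.2]
grip_width: 0.0284
```

```bash
python3 mv.py .6175,-.0105,.163,5
```

```text
t 37.75 pos [ 0.6184 -0.011   0.1624] jaw 5.0 w 28.4 F [-0.3  0.4  5.2] q [-0.2   0.59  1.51  0.    1.04 -0.29]
(0.6175, -0.0105, 0.163, 5.0) [-0.6 -0.6 -0.9] [-0.2  0.   0. ]
```

Call:
drive_tool(plan=[[0,0,0,0,0,0,32],[0,0,0,0,0,0,40],[0,0,0,0,0,0,50],[0,0,0,0,0,0,55],[0,-10,0,0,0,0,55],[0,-30,0,0,0,0,55],[0,-60,0,0,0,0,55],[0,-100,0,0,0,0,55],[0,-145,0,0,0,0,55],[0,-170,0,0,0,0,55]])

```text
time: 38.75
position: [0.6188, -0.011, 0.336]
tool_rot: [-0.52, 0.476, -0.48, 0.523]
ft_force: [0.7, -0.7, -1.0]
grip_width: 0.0549
```

```bash
python3 mv.py .43,-.33,.35,0
```

```text
t 38.75 pos [ 0.6188 -0.011   0.336 ] jaw 5.0 w 54.9 F [ 0.7 -0.7 -1. ] q [-0.2   0.41  1.31  0.    1.41 -0.29]
(0.43, -0.33, 0.35, 0.0) [ 301.3  -14.9 -215.8] [-0.4  5.   0.1]
```

Call:
drive_tool(plan=[[33,-14,-24,0,1,0,55],[66,-14,-48,0,2,0,55],[99,-14,-72,0,3,0,55],[132,-14,-96,0,4,0,55],[165,-14,-120,0,5,0,55],[198,-14,-144,0,5,0,55],[231,-14,-168,0,5,0,55],[264,-14,-190,0,5,0,55],[290,-14,-208,0,5,0,55],[301,-14,-216,0,5,0,55]])

```text
time: 39.75
position: [0.4272, -0.3319, 0.3456]
tool_rot: [0.5, -0.5, 0.501, -0.499]
ft_force: [0.5, 0.2, 0.0]
grip_width: 0.0549
```

```bash
python3 - <<'E'
from h import *
S,T=camera("side"),camera("top")
for c,i in(("side",S),("top",T)): cv2.imwrite(f"pics/{c}_end.png",i)
exp=dict(oil_mid=(.6175,-.012,.113),mill_mid=(.5235,.067,.095),salt_mid=(.611,.074,.055),tin_mid=(.532,-.023,.056),lotion_mid=(.4245,-.1877,.0889),herb_mid=(.5385,-.1714,.0473))
for n,P in exp.items():
    for c in("side","top"):
        print(n,c,"exp",proj(c,P).round(),[(np.round(d["location"]).tolist(),round(d["conf"],2)) for d in mark_of(c,n)[:3]])
# unmoved look-alikes: image change vs start around lotion and herb in the side view
a=cv2.imread("pics/side0.png").astype(int);D=np.abs(a-S).max(2)
for n,(u,v) in dict(lotion=(337,173),herb=(295,164)).items(): print(n,"changed frac",(D[v-30:v+30,u-18:u+18]>40).mean().round(3))
E
python3 mv.py
```

```text
oil_mid side exp [237. 180.] [([234.0, 181.0], 0.87)]
oil_mid top exp [259. 176.] [([257.0, 176.0], 0.63), ([263.0, 218.0], 0.48)]
mill_mid side exp [250. 225.] [([252.0, 226.0], 0.9)]
mill_mid top exp [226. 214.] [([226.0, 212.0], 0.76), ([319.0, 211.0], 0.38)]
salt_mid side exp [221. 216.] [([219.0, 218.0], 0.62)]
salt_mid top exp [225. 182.] [([224.0, 188.0], 0.7), ([254.0, 177.0], 0.55)]
tin_mid side exp [267. 204.] [([220.0, 151.0], 0.88), ([264.0, 204.0], 0.79), ([249.0, 236.0], 0.18)]
tin_mid top exp [263. 214.] [([263.0, 214.0], 0.78), ([290.0, 143.0], 0.66)]
lotion_mid side exp [337. 173.] [([336.0, 173.0], 0.91)]
lotion_mid top exp [330. 257.] [([328.0, 255.0], 0.75)]
herb_mid side exp [295. 164.] [([294.0, 166.0], 0.63)]
herb_mid top exp [321. 213.] [([320.0, 212.0], 0.67)]
lotion changed frac 0.013
herb changed frac 0.004
t 40.45 pos [ 0.4287 -0.3292  0.3451] jaw 0.0 w 55.0 F [-0.  -0.3  0.6] q [-0.86  0.29  1.48  0.    1.38 -0.86]
```

All four items are seen where they should stand, and the look-alikes have not moved. I'm handing in.

```bash
python3 -c "
from rig import *
print(hand_in())"
```

```text
the job is handed in; nothing more can be done
None
```

All four items are standing in their wells, and the job was handed in at about 40 s on the robot's clock. I placed them in the order tin, salt, mill, oil bottle so the gripper's body never had to reach past something tall. I read your list as a set of items, not a required order.

- **Setting down:** each item was lowered until the wrist force showed light floor contact, no more than about 9 N above the hanging weight. Contact came within 1–2 mm of the height expected for the well floor.
- **Final positions:** in both cameras the networks found the oil, mill, salt and tin within about 3 px of where they should stand. The exception was the salt, 6 px off in the top view. It touched the floor at the right height and the side view agreed to 2 px, so I took this as network error.
- **Look-alikes:** the lotion tube and herb jar have not moved. The networks also still found the smaller red tin standing at its starting place.
- **Disagreements along the way:**
  - The salt shaker gripped at 39 mm instead of 44 mm, so it was held on a taper or slightly off-centre. I corrected for that before lowering it.
  - The side and top cameras differed by a few mm on the caddy's position, which is within the play of the wells.
- **Not checked:** I had used up my picture allowance before the end, so the final scene, including the oil bottle after release, was checked only by the networks and not by eye.

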